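# Kit up one pressure gauge for rebuilding

### The arm

A 6-joint arm with a two-finger parallel gripper is mounted at the origin on the work surface. World frame = base frame: x ahead of the robot, y to its left, z up, the work surface at z = 0. Lengths are in m, angles in rad, forces in N, time in s.
With the tool pointing down it reaches from about 0.375 to 0.9 m from the base axis. Payload 3.1 kg.
Tool frame: the origin (TCP) lies midway between the tips of the shut fingers; the grasp point (between the pads) lies 19 mm behind it; x points along the fingers, z is the direction in which the jaws open and shut, and the axes are right-handed (so a half turn about x gives the same grasp; the last joint's range is limited). The gripper opens to 85 mm and grips with 20 to 120 N. Pads are 22 mm wide; open, the fingers measure 114 mm over their backs; the gripper's body (76 mm by 85 mm) begins 54 mm behind the grasp point. The pads swing forward as they close: fully open they stand 13 mm farther back than shut.
Start: joints at [-1.335, 0.527, 1.433, -0, 1.181, -0.178], TCP at [0.252, -0.572, 0.231] pointing down, gripper open.
Joint ranges: [-3.08, 3.08], [-0.75, 2.2], [0.22, 2.44], [-1.43, 4.57], [0, 2.65], [-2.85, 2.85]. Speed limits (rad/s): [2.79, 2.79, 3.14, 3.14, 3.14, 3.14].

### API

Orientations are given as a unit quaternion [x, y, z, w].
In Python, from station import telemetry, optics, manip gives the robot as it stands.
- The arm moves only by the tool step_arm, never from a script. Its argument "commands" is a list of rows, each a list of 4 numbers: the shift along the tool's x, y, z in m, then the turn about the tool's x in rad. A call has 1 to 8 rows; each row is the pose to reach, as a shift and turn from the pose measured when the call began, along the tool's axes at that moment; what a row does not reach only later rows make up. A row lasts 1/12 s, in which the tool goes at most 41.7 mm and 7.16 degrees, less where a joint would pass 70% of its speed; a pose out of reach is approached as far as the arm can. A call with a gripper value outside its range is refused whole. "jaw" is the finger opening in m, from 0 to 0.0854, set as the call begins (left out, the last holds). The fingers move at their own pace and stop on an object; "grip_force" is the grip in N (left out, the last holds). Time passes only in rows, so rows that repeat a pose let the fingers close. It gives the time, the measured TCP pose, the force and the opening at its end, in the units of the state.
- telemetry.sense(): the state, without advancing time (a new reading comes with each control period).
- optics.snapshot(name): name is "side" or "top"; returns the picture (480x640x3 uint8, red, green, blue); there is no depth.
- optics.camera_params(name): a dict with "mtx" (3x3 intrinsics, pixels), "origin" and "attitude" of the camera in the world. Camera axes: x right, y down, z forward; pixel columns grow to the right and rows downward; lengths in m; the calibration is good to about 2 mm. A picture is of the moment at which its call begins. camera_params takes no time and is no camera call.
- manip.sign_off(): hands the job in, once; it reports no verdict.
The state is a dict: "t": time; "q": joint angles; "qd": joint speeds; "tau": joint torques, N m; "tcp_pos": TCP position; "tool_rot": TCP orientation; "force": force on the tool from outside, world axes, zero at the start; "ft_torque": the same for the moment, N m; "finger_gap": opening from 0.0 (shut) to 1.0 (fully open).
Only numpy, scipy, OpenCV 4.12 (cv2) and the standard library are available. Lean on these libraries where they do the work, as an engineer would, in place of code of your own. Each camera call takes 0.05 s, during which the arm holds its last target.

### The job

Gather the parts for one gauge into the kit tray: the copper capsule that still has its stem, the unbroken bezel ring, the brass movement and the brass hose connector, each lying flat in the pocket cut to its shape, the capsule with its stem up and the movement right way up. The capsule that has lost its stem and the broken bezel do not belong: leave them where they lie.

Things in the scene. Friction and masses are not known exactly. Their poses are not given: they have to be found in the camera images.
- capsule_center (a point): the good copper aneroid capsule: a corrugated round cell stack 40 mm across and 14 mm high, lying flat, with a steel threaded stem 14 mm across standing 14 mm up from the middle of its top (28 mm high in all; about 45 g). Point: on its axis, 14 mm above its underside; z is the axis, towards the stem
- bezel_center (a point): the whole bezel: a plain steel ring, 56 mm outside, 46 mm inside, 14 mm high, lying flat, unbroken all the way round (about 45 g). Point: centre of the ring, 7 mm above its underside; z is its axis
- movement_center (a point): the gauge movement: two brass plates on pillars with a toothed sector between, a rectangular block 46 mm (x) by 32 mm (y) by 18 mm high with a 4 mm thick staff standing 6 mm above its top (about 50 g). Point: centre of the block, 9 mm above its underside; x along the 46 mm side, z up
- connector_center (a point): the brass hose connector, lying on the bench: 50 mm long (x), a square wrench body 14 x 14 x 18 mm in the middle (its centre 2 mm to the -x side of the point), a thinner barbed nose at +x and a thinner threaded spigot at -x (about 35 g). Point: middle of its length, on its axis, 7 mm above the bench; x along its length
- insert_capsule: fixed dark grey insert, 100 mm square, 14 mm thick, with a pale-floored pocket 5 mm deep in its middle: round, 56 mm across, for the capsule (the smaller round one). Four such inserts, all of one yaw, fill a steel tray 215 mm square, two by two in any order; the tray's rim is 5 mm lower than their tops. Origin: centre of its underside, 2 mm above the bench; pocket floor at z = +9 mm, top at +14 mm
- insert_bezel: fixed dark grey insert, 100 mm square, 14 mm thick, with a pale-floored pocket 5 mm deep in its middle: round, 72 mm across, for the bezel (the larger round one). Four such inserts, all of one yaw, fill a steel tray 215 mm square, two by two in any order; the tray's rim is 5 mm lower than their tops. Origin: centre of its underside, 2 mm above the bench; pocket floor at z = +9 mm, top at +14 mm
- insert_movement: fixed dark grey insert, 100 mm square, 14 mm thick, with a pale-floored pocket 5 mm deep in its middle: rectangular, 62 mm (x) by 48 mm (y), for the movement. Four such inserts, all of one yaw, fill a steel tray 215 mm square, two by two in any order; the tray's rim is 5 mm lower than their tops. Origin: centre of its underside, 2 mm above the bench; pocket floor at z = +9 mm, top at +14 mm
- insert_connector: fixed dark grey insert, 100 mm square, 14 mm thick, with a pale-floored pocket 5 mm deep in its middle: a narrow slot, 66 mm (x) by 30 mm (y), for the hose connector. Four such inserts, all of one yaw, fill a steel tray 215 mm square, two by two in any order; the tray's rim is 5 mm lower than their tops. Origin: centre of its underside, 2 mm above the bench; pocket floor at z = +9 mm, top at +14 mm
- dead_capsule_center (a point): the dead capsule, not wanted: the same copper capsule, 40 mm across and 14 mm high, but its stem is gone and its top is bare. Point: on its axis, 7 mm above its underside
- broken_bezel_center (a point): the broken bezel, not wanted: the same steel ring, 56 mm outside and 14 mm high, but with a piece 20 mm long missing from it. Point: centre of the ring's circle, 7 mm above its underside; the gap is on its +x side
Not all that is in view belongs to the job. Leave any blue look-alike of the insert_bezel alone. What is shaped like the insert_movement but turquoise is not meant.

How it is judged:
By the outcome, as a careful person would: the job done as asked, in the order asked, and still so for the second after the job is handed in, with the robot touching nothing.
It also fails if it takes over 102 s, if anything falls off the work surface, if the arm or the gripper's body presses on something with over 40 N, if the wrist force passes 120 N, or if a joint passes its speed limit or range.

## Working session

There is one attempt and no reset: what is moved stays moved. The work goes in short steps, Python scripts to look and compute and a tool call to move; the robot and the scene stay as the last step left them, time stands still between calls to the robot, and variables do not carry over. Pictures are saved under pics/ and viewed, and the job is handed in when it is done.

Besides the shell and the picture viewer there is one more tool, called after "Emit:" by a JSON object that holds its "method" and its "body", one argument or row to a line. step_arm: Moves the arm, as the interface text tells. Its arguments: {"type":"object","properties":{"commands":{"type":"array","items":{"type":"array","items":{"type":"number"}}},"jaw":{"type":"number"},"grip_force":{"type":"number"}},"required":["commands"]}

```bash
mkdir -p pics; ls
python3 - <<'E'
from station import telemetry, optics, manip
import cv2
s=telemetry.sense();print(s)
for n in("top","side"):
    im=optics.snapshot(n);cv2.imwrite(f"pics/{n}0.png",im[:,:,::-1]);print(optics.camera_params(n))
E
```

```text
pics
{'t': 0.0, 'q': array([-1.33450846e+00,  5.28505513e-01,  1.43388858e+00,  2.11708605e-05,
        1.18138493e+00, -1.78501625e-01]), 'qd': array([ 0.00021099,  0.00010858,  0.000373  , -0.00038048, -0.00074943,
        0.00028067]), 'tau': array([-2.24019145e-04, -4.42354274e+01, -1.78027654e+01, -3.25692408e-04,
        8.40723136e-03,  1.24085094e-06]), 'tcp_pos': array([ 0.25173704, -0.57129042,  0.2303138 ]), 'tool_rot': array([ 0.38686751,  0.59279642, -0.3857963 ,  0.59168162]), 'force': array([-0.0525352 , -0.01812716,  0.11663429]), 'ft_torque': array([-0.04428355, -0.01492666, -0.01829828]), 'finger_gap': 1.000527047008448}
{'mtx': array([[563.63112008,   0.        , 322.8552045 ],
       [  0.        , 563.63112008, 237.5366685 ],
       [  0.        ,   0.        ,   1.        ]]), 'origin': array([ 0.36248403, -0.09448151,  1.4645161 ]), 'attitude': array([-0.69355884,  0.71409698, -0.06102355,  0.07292297])}
{'mtx': array([[482.78954633,   0.        , 311.60257354],
       [  0.        , 482.78954633, 242.0365122 ],
       [  0.        ,   0.        ,   1.        ]]), 'origin': array([0.35560075, 0.49445053, 0.87853283]), 'attitude': array([-0.20384186,  0.92606456, -0.31000361,  0.06892524])}
```

View pics/top0.png

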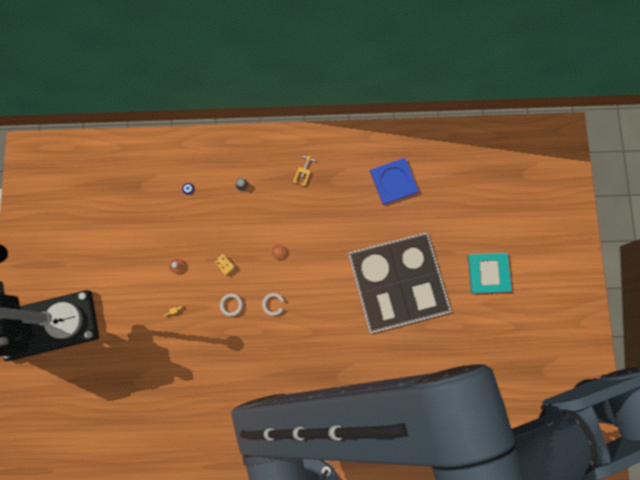

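View pics/side0.png

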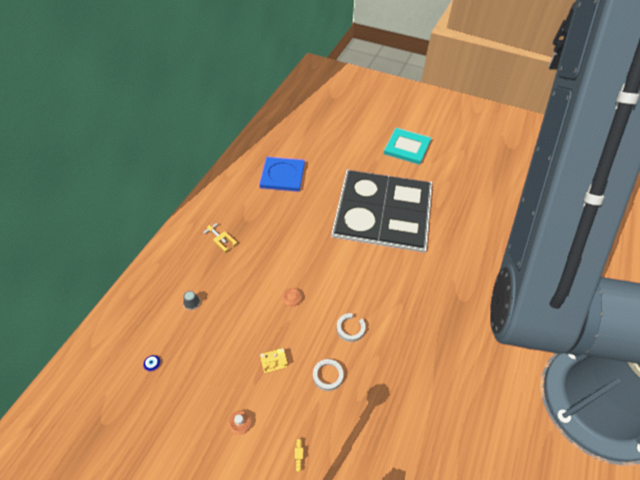

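Candidates in the top view are the capsules at (178,266) and (280,252), and the rings at (231,305) and (274,304). I'll check them in an enlarged crop.

```bash
cat > h.py <<'E'
import cv2, numpy as np
from scipy.spatial.transform import Rotation as R
from station import telemetry, optics
P={n:optics.camera_params(n) for n in("top","side")}
def ray(n,uv):
    p=P[n];d=np.linalg.inv(p["mtx"])@np.array([uv[0],uv[1],1.]);return p["origin"],R.from_quat(p["attitude"]).apply(d)
def plane(n,uv,z):
    o,d=ray(n,uv);return o+d*(z-o[2])/d[2]
def proj(n,X):
    p=P[n];c=R.from_quat(p["attitude"]).inv().apply(np.asarray(X)-p["origin"]);c=p["mtx"]@c;return c[:2]/c[2]
E
python3 - <<'E'
from h import *
a=cv2.imread("pics/top0.png")[235:335,150:310];b=cv2.imread("pics/side0.png")[280:480,220:380]
cv2.imwrite("pics/ctop.png",cv2.resize(a,None,fx=5,fy=5,interpolation=2));cv2.imwrite("pics/cside.png",cv2.resize(b,None,fx=3,fy=3,interpolation=2))
t=cv2.imread("pics/top0.png")[225:340,340:460];cv2.imwrite("pics/ctray.png",cv2.resize(t,None,fx=5,fy=5,interpolation=2))
E
```

```text
(no output)
```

View pics/ctop.png

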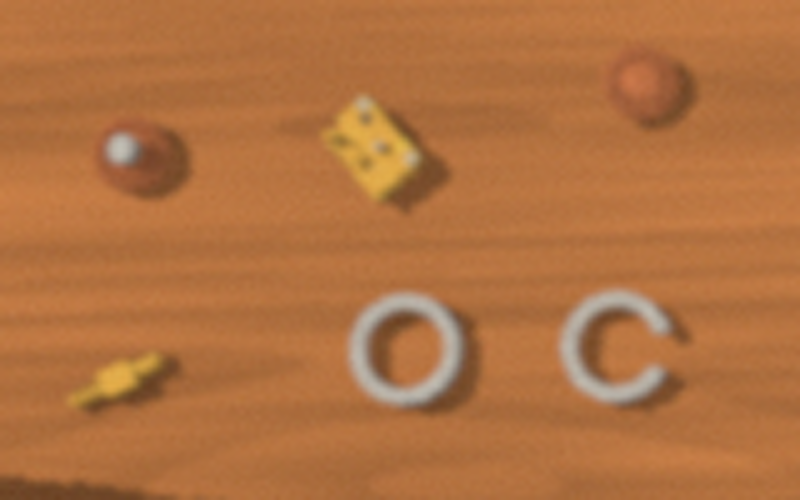

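View pics/cside.png

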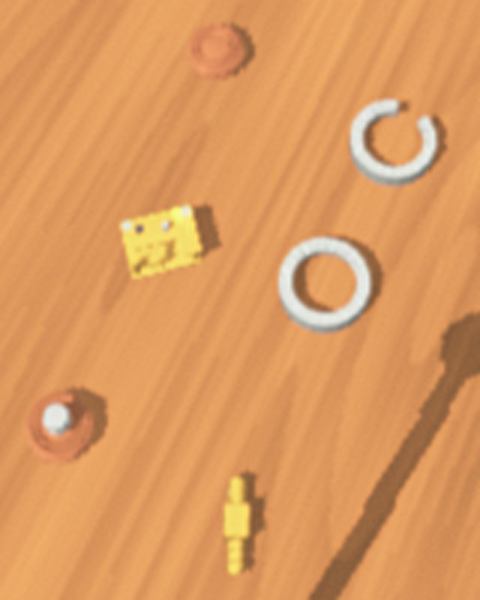

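View pics/ctray.png

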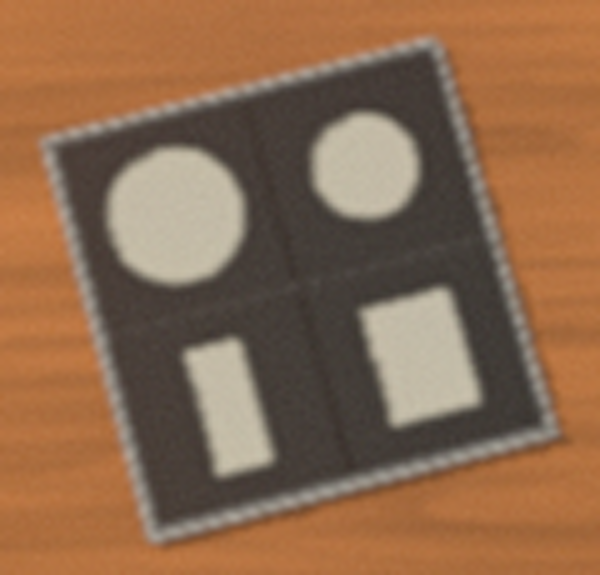

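The crop confirms the capsule with the silver stem at (178,266) and the closed ring at (231,305). The capsule at (280,252) has a bare top and the ring at (274,304) has a gap, so both stay where they are. The tray pockets in the top view are:
- **Bezel:** (375,268)
- **Capsule:** (413,258)
- **Connector slot:** (386,306)
- **Movement:** (424,296)

Next I'll measure positions.

```bash
cat > meas.py <<'E'
from h import *
def comps(m,n,amin=15):
    out=[]
    cs,_=cv2.findContours(m,cv2.RETR_EXTERNAL,cv2.CHAIN_APPROX_NONE)
    for c in cs:
        a=cv2.contourArea(c)
        if a>amin: out.append((a,c))
    return out
def hsv(im): return cv2.cvtColor(im,cv2.COLOR_BGR2HSV)
S=6
def up(im): return cv2.resize(im,None,fx=S,fy=S,interpolation=cv2.INTER_CUBIC)
def dn(c,off): return (c.reshape(-1,2).astype(float)+.5)/S-.5+np.array(off)
def cut(im,box):
    x0,y0,x1,y1=box; return up(im[y0:y1,x0:x1])
def biggest(m):
    cs,_=cv2.findContours(m.astype(np.uint8),cv2.RETR_EXTERNAL,cv2.CHAIN_APPROX_NONE)
    return max(cs,key=cv2.contourArea)
def outline(im,n,box,cond,z):
    c=dn(biggest(cond(hsv(cut(im,box)).astype(int))),box[:2])
    return np.array([plane(n,p,z) for p in c]),c
yel=lambda h:(h[...,0]>19)&(h[...,0]<36)&(h[...,1]>120)&(h[...,2]>130)
steel=lambda h:(h[...,1]<70)&(h[...,2]>130)
def area_c(X):
    m=cv2.moments((X[:,:2]*1e4).astype(np.float32).reshape(-1,1,2));return np.array([m['m10'],m['m01']])/m['m00']/1e4
E
python3 - <<'E'
from meas import *
im={n:cv2.imread(f"pics/{n}0.png") for n in("top","side")}
B={'top':dict(ring=(212,288,250,324),stem=(165,255,190,278),mov=(208,246,245,282),con=(158,298,192,324)),
 'side':dict(ring=(305,350,350,398),stem=(225,405,258,438),mov=(252,340,296,382),con=(285,432,315,478))}
for n in im:
    for k,cond,z in(('ring',steel,.014),('stem',steel,.028),('mov',yel,.018),('con',yel,.012)):
        X,c=outline(im[n],n,B[n][k],cond,z)
        (cx,cy),(w,h),a=cv2.minAreaRect((X[:,:2]*1e3).astype(np.float32))
        print(n,k,'areac',area_c(X).round(4),'rect',round(cx,1),round(cy,1),round(w,1),round(h,1),round(a,1))
pale=lambda h:(h[...,1]<70)&(h[...,2]>130)
TB={'top':dict(bez=(355,250,394,288),cap=(398,243,428,273),con=(372,288,400,322),mov=(408,278,440,314)),
 'side':dict(bez=(340,203,380,236),cap=(350,177,382,200),con=(386,214,424,238),mov=(390,183,424,204))}
for n in TB:
    for k in TB[n]:
        X,c=outline(im[n],n,TB[n][k],pale,.011)
        (cx,cy),(w,h),a=cv2.minAreaRect((X[:,:2]*1e3).astype(np.float32))
        print(n,k,'areac',area_c(X).round(4),'rect',round(cx,1),round(cy,1),round(w,1),round(h,1),round(a,1))
# tool axes
s=telemetry.sense();print(R.from_quat(s['tool_rot']).as_matrix().round(3))
E
```

```text
top ring areac [0.4737 0.1674] rect 473.4 167.4 57.2 56.3 88.3
top stem areac [0.5801 0.3129] rect 580.1 313.0 14.5 14.5 66.9
top mov areac [0.5794 0.1697] rect 579.6 169.9 8.6 9.1 22.7
top con areac [0.4672 0.3091] rect 466.8 308.8 5.6 3.6 45.1
side ring areac [0.4743 0.1694] rect 474.0 169.4 57.6 60.7 30.6
side stem areac [0.5799 0.3137] rect 579.9 313.7 15.5 17.4 29.8
side mov areac [0.5773 0.1893] rect 577.8 188.3 47.0 40.3 41.4
side con areac [0.4635 0.3183] rect 462.9 318.8 13.7 51.0 24.4
top bez areac [ 0.5584 -0.206 ] rect 558.4 -206.0 70.4 71.1 87.7
top cap areac [ 0.5812 -0.3056] rect 581.7 -305.6 54.5 55.3 86.9
top con areac [ 0.4588 -0.2289] rect 458.9 -228.5 66.9 31.2 12.9
top mov areac [ 0.4817 -0.3283] rect 481.8 -328.1 62.9 48.8 12.9
side bez areac [ 0.5592 -0.2076] rect 559.1 -207.8 72.0 71.8 24.8
side cap areac [ 0.5823 -0.3072] rect 582.2 -307.4 55.6 56.9 36.6
side con areac [ 0.4599 -0.2304] rect 460.0 -230.2 68.1 31.5 13.0
side mov areac [ 0.4827 -0.3301] rect 482.7 -330.0 64.6 49.5 13.0
[[-0.     0.915  0.403]
 [ 0.002  0.403 -0.915]
 [-1.     0.    -0.002]]
```

```bash
python3 - <<'E'
from meas import *
im={n:cv2.imread(f"pics/{n}0.png") for n in("top","side")}
h=hsv(im['top']);print(h[264,225],h[262,222],h[311,174],h[258,240],h[313,167])
y2=lambda h:(h[...,0]>=17)&(h[...,0]<36)&(h[...,1]>100)&(h[...,2]>90)
for b,f,nm in(((208,246,245,282),12,'mov'),((158,298,192,324),12,'con')):
    m=y2(hsv(cut(im['top'],b)).astype(int)).astype(np.uint8)*255
    v=cut(im['top'],b); c=biggest(m); cv2.drawContours(v,[c],-1,(255,0,0),1); cv2.imwrite(f"pics/m_{nm}.png",cv2.resize(v,None,fx=2,fy=2))
    for z in (.018,.007):
        X=np.array([plane('top',p,z) for p in dn(c,b[:2])])
        print(nm,z,area_c(X).round(4),cv2.minAreaRect((X[:,:2]*1e3).astype(np.float32)))
b=(252,340,296,382);v=cut(im['side'],b);c=biggest(yel(hsv(v).astype(int)));cv2.drawContours(v,[c],-1,(255,0,0),1);cv2.imwrite("pics/m_ms.png",cv2.resize(v,None,fx=2,fy=2))
E
python3 -c "
import cv2,numpy as np
a=[cv2.resize(cv2.imread('pics/m_%s.png'%k),(380,380)) for k in('mov','ms')];cv2.imwrite('pics/mm.png',np.hstack(a))"
```

```text
[ 18 115 191] [ 19 172 224] [ 19 173 226] [ 13 164 165] [ 19 170 188]
mov 0.018 [0.5774 0.184 ] ((578.4991455078125, 184.16465759277344), (50.776466369628906, 35.08758544921875), 39.629878997802734)
mov 0.007 [0.5791 0.1861] ((580.1417236328125, 186.28358459472656), (51.16265106201172, 35.35441207885742), 39.62989807128906)
con 0.018 [0.462  0.3147] ((461.6058044433594, 315.9787902832031), (17.209577560424805, 50.89192581176758), 23.38141632080078)
con 0.007 [0.4628 0.3179] ((462.3594970703125, 319.1001892089844), (17.3404483795166, 51.27892303466797), 23.381441116333008)
```

View pics/mm.png

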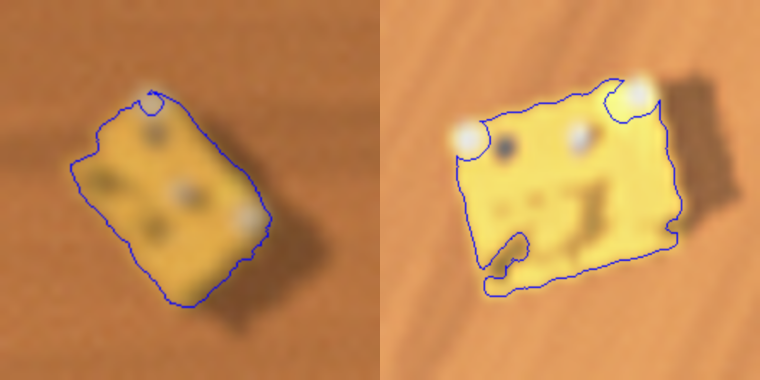

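View pics/m_con.png

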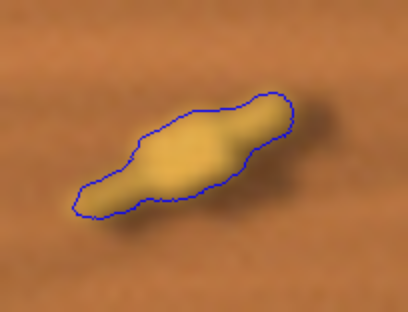

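Working estimates, after correcting for wall parallax:
- **Capsule:** (.5805,.3133)
- **Ring:** (.4746,.1677)
- **Movement:** (.580,.186), yaw 40°
- **Connector:** (.463,.318), long axis at 113.5°
- **Pockets:** long axis at 13°

Every place will be made with the fingertips above the insert tops. I'll start with the capsule, held by its stem.

```bash
cat > go.py <<'E'
import sys
from h import *
# usage: go.py x y z [jawyawdeg]
s=telemetry.sense();M=R.from_quat(s['tool_rot'])
yaw=np.degrees(np.arctan2(M.as_matrix()[1,2],M.as_matrix()[0,2]))
a=[float(v) for v in sys.argv[1:]]
d=M.inv().apply(np.array(a[:3])-s['tcp_pos'])
print('t',round(s['t'],2),'tcp',s['tcp_pos'].round(4),'yaw',yaw.round(1),'q',s['q'].round(2),'F',s['force'].round(1),'gap',round(s['finger_gap']*85.4,1))
print('shift',d.round(4),'turn',0 if len(a)<4 else round(-np.radians((a[3]-yaw+180)%360-180),3))
E
python3 go.py .5805 .3133 .12
```

```text
t 0.1 tcp [ 0.2518 -0.5714  0.2304] yaw -66.2 q [-1.33  0.53  1.43  0.    1.18 -0.18] F [-0.1 -0.3 -0.8] gap 85.6
shift [ 0.1119  0.6574 -0.6769] turn 0
```

Emit:
{"method": "step_arm", "body": {
  "commands": [
    [0.07,0.657,-0.677,0],
    [0.07,0.657,-0.677,0],
    [0.07,0.657,-0.677,0],
    [0.07,0.657,-0.677,0],
    [0.07,0.657,-0.677,0],
    [0.07,0.657,-0.677,0],
    [0.07,0.657,-0.677,0],
    [0.07,0.657,-0.677,0]
  ],
  "jaw": 0.045,
  "grip_force": 40
}}

```text
t: 0.77
tcp_pos: [0.3676, -0.2582, 0.2066]
tool_rot: [0.387, 0.593, -0.386, 0.591]
force: [-0.5, -0.4, -0.6]
finger_gap: 0.527
```

```bash
python3 go.py .5805 .3133 .12
```

```text
t 0.77 tcp [ 0.3676 -0.2582  0.2066] yaw -66.3 q [-0.86  0.33  1.88  0.    0.93  0.29] F [-0.5 -0.4 -0.6] gap 45.0
shift [ 0.0878  0.4248 -0.4373] turn 0
```

Emit:
{"method": "step_arm", "body": {
  "commands": [
    [0.07,0.425,-0.437,0],
    [0.07,0.425,-0.437,0],
    [0.07,0.425,-0.437,0],
    [0.07,0.425,-0.437,0],
    [0.07,0.425,-0.437,0],
    [0.07,0.425,-0.437,0],
    [0.07,0.425,-0.437,0],
    [0.07,0.425,-0.437,0]
  ]
}}

```text
t: 1.43
tcp_pos: [0.4831, 0.0523, 0.1691]
tool_rot: [0.387, 0.593, -0.386, 0.591]
force: [0.5, -1.5, -0.2]
finger_gap: 0.525
```

```bash
python3 go.py .5805 .3133 .12
```

```text
t 1.43 tcp [0.4831 0.0523 0.1691] yaw -66.3 q [-0.12  0.44  1.84  0.    0.87  1.03] F [ 0.5 -1.5 -0.2] gap 44.9
shift [ 0.0496  0.1942 -0.1996] turn 0
```

Emit:
{"method": "step_arm", "body": {
  "commands": [
    [0.05,0.194,-0.2,0],
    [0.05,0.194,-0.2,0],
    [0.05,0.194,-0.2,0],
    [0.05,0.194,-0.2,0],
    [0.05,0.194,-0.2,0],
    [0.05,0.194,-0.2,0],
    [0.05,0.194,-0.2,0],
    [0.05,0.194,-0.2,0]
  ]
}}

```text
t: 2.1
tcp_pos: [0.5815, 0.3198, 0.1179]
tool_rot: [0.387, 0.594, -0.383, 0.592]
force: [0.2, 0.0, -0.7]
finger_gap: 0.526
```

```bash
python3 go.py .5805 .3133 .0155;  python3 - <<'E'
from h import *
for n in("top","side"):
    im=optics.snapshot(n);cv2.imwrite(f"pics/{n}1.png",im[:,:,::-1])
a=cv2.imread("pics/top1.png")[210:330,100:250];b=cv2.imread("pics/side1.png")[360:480,170:320]
cv2.imwrite("pics/c1.png",np.hstack([cv2.resize(v,(400,320)) for v in(a,b)]))
E
```

```text
t 2.1 tcp [0.5815 0.3198 0.1179] yaw -66.0 q [0.33 0.71 1.42 0.01 1.   1.48] F [ 0.2  0.  -0.7] gap 44.9
shift [ 0.1024 -0.0039  0.006 ] turn 0
```

View pics/c1.png

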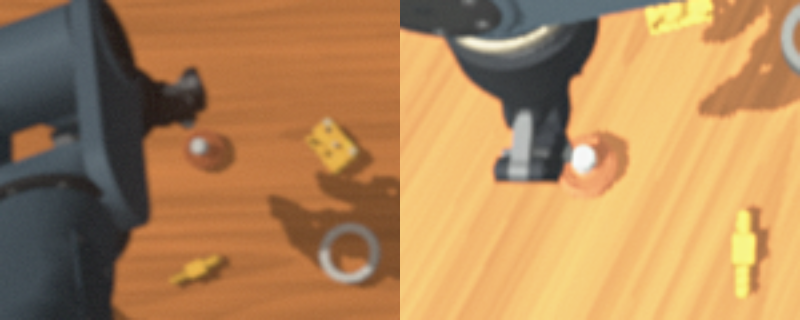

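The view shows the gripper over the capsule (stem clear at about (203,148) of the left crop) and nothing in the way. I'll align first, then go down.

Emit:
{"method": "step_arm", "body": {
  "commands": [
    [0.03,-0.004,0.006,0],
    [0.06,-0.004,0.006,0],
    [0.06,-0.004,0.006,0],
    [0.06,-0.004,0.006,0],
    [0.06,-0.004,0.006,0]
  ]
}}

```text
t: 2.62
tcp_pos: [0.5787, 0.307, 0.0595]
tool_rot: [0.386, 0.593, -0.386, 0.592]
force: [0.5, -0.1, 0.6]
finger_gap: 0.522
```

```bash
python3 go.py .5805 .3133 .0165
```

```text
t 2.62 tcp [0.5787 0.307  0.0595] yaw -66.2 q [0.32 0.78 1.47 0.   0.89 1.47] F [ 0.5 -0.1  0.6] gap 44.6
shift [ 0.043   0.0042 -0.005 ] turn 0
```

Emit:
{"method": "step_arm", "body": {
  "commands": [
    [0.01,0.004,-0.005,0],
    [0.025,0.004,-0.005,0],
    [0.043,0.004,-0.005,0],
    [0.043,0.004,-0.005,0],
    [0.043,0.004,-0.005,0]
  ]
}}

```text
t: 3.03
tcp_pos: [0.5803, 0.3134, 0.0168]
tool_rot: [0.386, 0.593, -0.386, 0.592]
force: [0.5, 0.2, 0.3]
finger_gap: 0.529
```

```bash
python3 go.py .5805 .3133 .0155;  python3 - <<'E'
from h import *
for n in("top","side"):
    im=optics.snapshot(n);cv2.imwrite(f"pics/{n}2.png",im[:,:,::-1])
a=cv2.imread("pics/top2.png")[210:330,100:250];b=cv2.imread("pics/side2.png")[360:480,170:320]
cv2.imwrite("pics/c2.png",np.hstack([cv2.resize(v,(400,320)) for v in(a,b)]))
E
```

```text
t 3.03 tcp [0.5803 0.3134 0.0168] yaw -66.2 q [0.33 0.85 1.47 0.   0.82 1.48] F [0.5 0.2 0.3] gap 45.2
shift [0.0013 0.0001 0.0002] turn 0
```

View pics/c2.png

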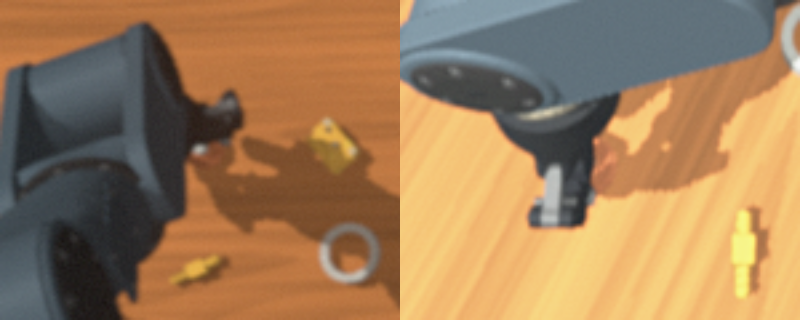

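The fingers straddle the stem, so I'll close.

Emit:
{"method": "step_arm", "body": {
  "commands": [
    [0.001,0,0,0],
    [0.001,0,0,0],
    [0.001,0,0,0],
    [0.001,0,0,0],
    [0.001,0,0,0],
    [0.001,0,0,0]
  ],
  "jaw": 0,
  "grip_force": 50
}}

```text
t: 3.63
tcp_pos: [0.5823, 0.3141, 0.0183]
tool_rot: [0.388, 0.592, -0.384, 0.593]
force: [-0.8, 0.1, 4.9]
finger_gap: 0.127
```

Emit:
{"method": "step_arm", "body": {
  "commands": [
    [-0.02,0,0,0],
    [-0.05,0,0,0],
    [-0.08,0,0,0],
    [-0.08,0,0,0]
  ]
}}

```text
t: 3.97
tcp_pos: [0.5858, 0.3152, 0.1043]
tool_rot: [0.391, 0.59, -0.381, 0.595]
force: [1.1, 0.5, 0.1]
finger_gap: 0.132
```

```bash
python3 go.py .5817 -.3062 .1
cat > snap.py <<'E'
import sys
from h import *
k=sys.argv[1];bt=[int(v) for v in sys.argv[2].split(',')];bs=[int(v) for v in sys.argv[3].split(',')]
o=[]
for n,b in(("top",bt),("side",bs)):
    im=optics.snapshot(n)[:,:,::-1];cv2.imwrite(f"pics/{n}{k}.png",im);o.append(cv2.resize(im[b[1]:b[3],b[0]:b[2]],(400,400*(b[3]-b[1])//(b[2]-b[0])),interpolation=2))
h=max(v.shape[0] for v in o);o=[cv2.copyMakeBorder(v,0,h-v.shape[0],0,0,0) for v in o]
cv2.imwrite(f"pics/c{k}.png",np.hstack(o))
E
python3 snap.py 3 100,210,250,330 150,330,320,470
```

```text
t 3.97 tcp [0.5858 0.3152 0.1043] yaw -66.2 q [0.33 0.73 1.44 0.   0.96 1.48] F [1.1 0.5 0.1] gap 11.3
shift [-1.000e-04 -2.549e-01  5.668e-01] turn 0
```

View pics/c3.png

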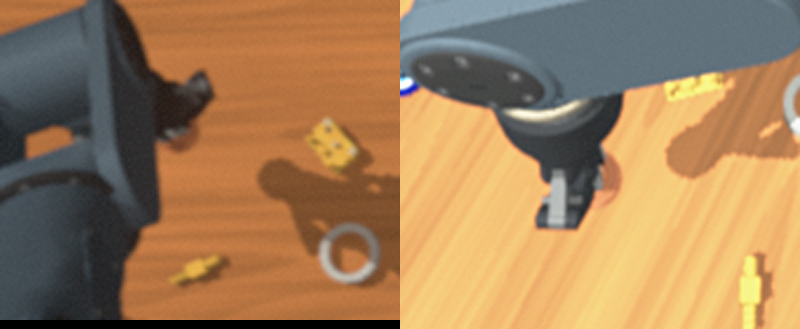

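Capsule held, and its copper edge lifts with the gripper. Now over to its pocket.

Emit:
{"method": "step_arm", "body": {
  "commands": [
    [0,-0.255,0.567,0],
    [0,-0.255,0.567,0],
    [0,-0.255,0.567,0],
    [0,-0.255,0.567,0],
    [0,-0.255,0.567,0],
    [0,-0.255,0.567,0],
    [0,-0.255,0.567,0],
    [0,-0.255,0.567,0]
  ]
}}

```text
t: 4.73
tcp_pos: [0.5782, -0.0211, 0.0957]
tool_rot: [0.388, 0.593, -0.384, 0.592]
force: [1.3, 0.1, -0.8]
finger_gap: 0.128
```

```bash
python3 go.py .5817 -.3062 .1
```

```text
t 4.73 tcp [ 0.5782 -0.0211  0.0957] yaw -66.2 q [-0.23  0.65  1.66  0.01  0.83  0.92] F [ 1.3  0.1 -0.8] gap 10.9
shift [-0.0057 -0.112   0.2622] turn 0
```

Emit:
{"method": "step_arm", "body": {
  "commands": [
    [-0.006,-0.112,0.262,0],
    [-0.006,-0.112,0.262,0],
    [-0.006,-0.112,0.262,0],
    [-0.006,-0.112,0.262,0],
    [-0.006,-0.112,0.262,0],
    [-0.006,-0.112,0.262,0],
    [-0.006,-0.112,0.262,0],
    [-0.006,-0.112,0.262,0]
  ]
}}

```text
t: 5.4
tcp_pos: [0.5813, -0.3144, 0.0988]
tool_rot: [0.389, 0.59, -0.387, 0.592]
force: [0.2, -0.7, 1.3]
finger_gap: 0.13
```

Emit:
{"method": "step_arm", "body": {
  "commands": [
    [0,0,0,0],
    [0,0,0,0]
  ]
}}

```text
t: 5.57
tcp_pos: [0.5798, -0.3148, 0.0966]
tool_rot: [0.389, 0.591, -0.388, 0.591]
force: [-0.0, 0.4, 0.5]
finger_gap: 0.13
```

```bash
python3 snap.py 4 340,200,470,320 310,150,440,260;python3 go.py .5817 -.3062 .06; python3 -c "
from h import *
print(R.from_quat(telemetry.sense()['tool_rot']).as_matrix().round(4))"
```

```text
t 5.67 tcp [ 0.5804 -0.3128  0.0974] yaw -66.5 q [-0.66  0.73  1.44  0.    0.97  0.49] F [ 0.1 -0.3 -1.9] gap 10.6
shift [ 0.0374  0.0038 -0.0054] turn 0
[[ 7.000e-04  9.171e-01  3.988e-01]
 [ 3.100e-03  3.987e-01 -9.171e-01]
 [-1.000e+00  1.900e-03 -2.600e-03]]
```

View pics/c4.png

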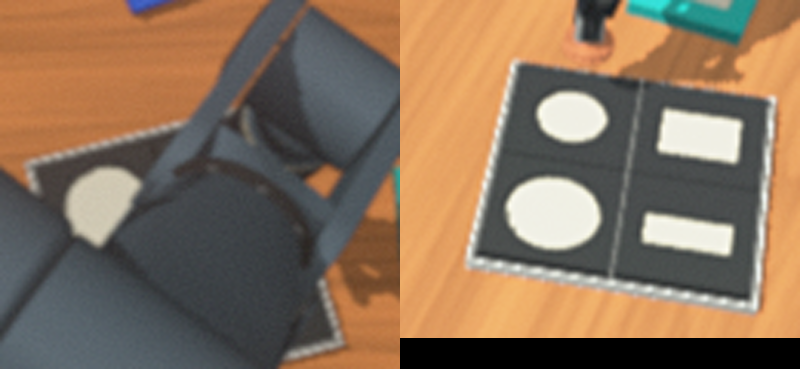

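Emit:
{"method": "step_arm", "body": {
  "commands": [
    [0.02,0.004,-0.005,0],
    [0.045,0.004,-0.005,0],
    [0.045,0.004,-0.005,0],
    [0.045,0.004,-0.005,0],
    [0.045,0.004,-0.005,0]
  ]
}}

```text
t: 6.08
tcp_pos: [0.5826, -0.3057, 0.053]
tool_rot: [0.388, 0.592, -0.386, 0.591]
force: [0.2, 0.0, -0.2]
finger_gap: 0.126
```

```bash
python3 snap.py 5 340,200,470,320 330,150,400,210;python3 - <<'E'
from meas import *
im=cv2.imread("pics/side5.png");h=hsv(im)
cop=lambda h:(h[...,0]<=11)&(h[...,1]>110)&(h[...,1]<200)&(h[...,2]>90)
b=(340,150,395,205)
X,c=outline(im,'side',b,cop,.045)
print(area_c(X),cv2.minAreaRect((X[:,:2]*1e3).astype(np.float32)),h[180:200:3,366])
E
python3 go.py .5817 -.3062 .03
```

```text
[ 0.57787656 -0.30270936] ((580.8042602539062, -302.9533386230469), (40.729122161865234, 40.062469482421875), 20.230751037597656) [[ 12 142 240]
 [ 11 148 225]
 [ 26  28 226]
 [ 27  11 241]
 [ 27  12 242]
 [ 29  27 226]
 [ 90  17  74]]
t 6.18 tcp [ 0.5831 -0.3067  0.0539] yaw -66.5 q [-0.65  0.79  1.47  0.    0.88  0.5 ] F [-0.1  0.  -1.1] gap 10.9
shift [ 0.0239 -0.0012 -0.001 ] turn 0
```

View pics/c5.png

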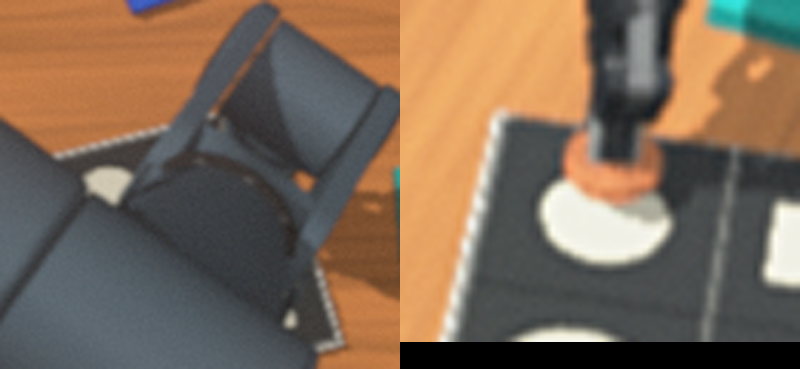

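Emit:
{"method": "step_arm", "body": {
  "commands": [
    [0.012,0,0,0],
    [0.023,0,0,0],
    [0.023,0,0,0],
    [0.023,0,0,0]
  ]
}}

```text
t: 6.52
tcp_pos: [0.5826, -0.3064, 0.03]
tool_rot: [0.389, 0.592, -0.387, 0.591]
force: [-0.1, 0.1, 0.2]
finger_gap: 0.129
```

```bash
python3 go.py .5817 -.3062 .029
```

```text
t 6.52 tcp [ 0.5826 -0.3064  0.03  ] yaw -66.5 q [-0.65  0.83  1.47  0.    0.84  0.5 ] F [-0.1  0.1  0.2] gap 11.0
shift [ 0.001  -0.0008 -0.0005] turn 0
```

Emit:
{"method": "step_arm", "body": {
  "commands": [
    [0.001,0,0,0],
    [0.001,0,0,0],
    [0.001,0,0,0],
    [0.001,0,0,0]
  ]
}}

```text
t: 6.85
tcp_pos: [0.5825, -0.3064, 0.0293]
tool_rot: [0.389, 0.592, -0.387, 0.591]
force: [-1.5, 0.1, 2.4]
finger_gap: 0.126
```

Emit:
{"method": "step_arm", "body": {
  "commands": [
    [0,0,0,0],
    [0,0,0,0],
    [0,0,0,0],
    [0,0,0,0]
  ],
  "jaw": 0.04
}}

```text
t: 7.18
tcp_pos: [0.5825, -0.3064, 0.0291]
tool_rot: [0.389, 0.592, -0.387, 0.591]
force: [0.0, 0.4, -0.1]
finger_gap: 0.469
```

Emit:
{"method": "step_arm", "body": {
  "commands": [
    [-0.03,0,0,0],
    [-0.07,0,0,0],
    [-0.1,0,0,0],
    [-0.1,0,0,0]
  ]
}}

```text
t: 7.52
tcp_pos: [0.5863, -0.3094, 0.1362]
tool_rot: [0.388, 0.587, -0.387, 0.596]
force: [1.0, -0.2, 0.5]
finger_gap: 0.472
```

```bash
python3 go.py .4746 .1677 .08
```

```text
t 7.52 tcp [ 0.5863 -0.3094  0.1362] yaw -66.5 q [-0.66  0.68  1.42  0.    1.02  0.5 ] F [ 1.  -0.2  0.5] gap 40.3
shift [ 0.0522  0.0877 -0.4826] turn 0
```

Moving to the ring with the jaws fully open.

Emit:
{"method": "step_arm", "body": {
  "commands": [
    [0.02,0.088,-0.483,0],
    [0.02,0.088,-0.483,0],
    [0.02,0.088,-0.483,0],
    [0.02,0.088,-0.483,0],
    [0.02,0.088,-0.483,0],
    [0.02,0.088,-0.483,0],
    [0.02,0.088,-0.483,0],
    [0.02,0.088,-0.483,0]
  ],
  "jaw": 0.085
}}

```text
t: 8.18
tcp_pos: [0.5076, 0.0199, 0.1173]
tool_rot: [0.388, 0.587, -0.387, 0.596]
force: [0.3, -0.1, -0.4]
finger_gap: 0.995
```

```bash
python3 go.py .4746 .1677 .08
```

```text
t 8.18 tcp [0.5076 0.0199 0.1173] yaw -66.5 q [-0.18  0.55  1.84 -0.    0.75  0.98] F [ 0.3 -0.1 -0.4] gap 85.0
shift [ 0.0361  0.0283 -0.1491] turn 0
```

Emit:
{"method": "step_arm", "body": {
  "commands": [
    [0.02,0.028,-0.149,0],
    [0.036,0.028,-0.149,0],
    [0.036,0.028,-0.149,0],
    [0.036,0.028,-0.149,0],
    [0.036,0.028,-0.149,0],
    [0.036,0.028,-0.149,0],
    [0.036,0.028,-0.149,0],
    [0.036,0.028,-0.149,0]
  ]
}}

```text
t: 8.85
tcp_pos: [0.4752, 0.1665, 0.0804]
tool_rot: [0.389, 0.586, -0.387, 0.596]
force: [-0.6, 0.1, -0.4]
finger_gap: 0.993
```

```bash
python3 snap.py 6 140,210,300,330 280,300,400,400
cat >> go.py <<'E'
print('tilt deg',np.degrees(M.as_matrix()[:2,0]).round(2))
E
python3 go.py .4746 .1677 .003
```

```text
t 8.95 tcp [0.4752 0.1663 0.0805] yaw -66.6 q [ 0.12  0.61  1.87 -0.01  0.65  1.29] F [ 0.6 -0.6  0.3] gap 84.8
shift [ 0.0775 -0.0008 -0.0024] turn 0
tilt deg [ 0.75 -0.31]
```

View pics/c6.png

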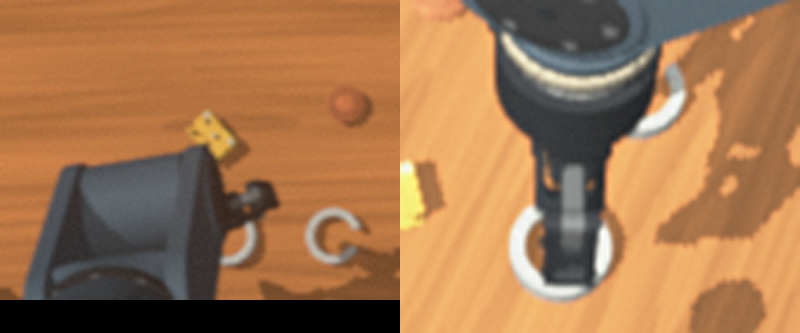

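```bash
python3 -c "
import cv2
im=cv2.imread('pics/side6.png')[150:260,310:440];cv2.imwrite('pics/t6.png',cv2.resize(im,None,fx=5,fy=5,interpolation=2))"
```

```text
(no output)
```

View pics/t6.png

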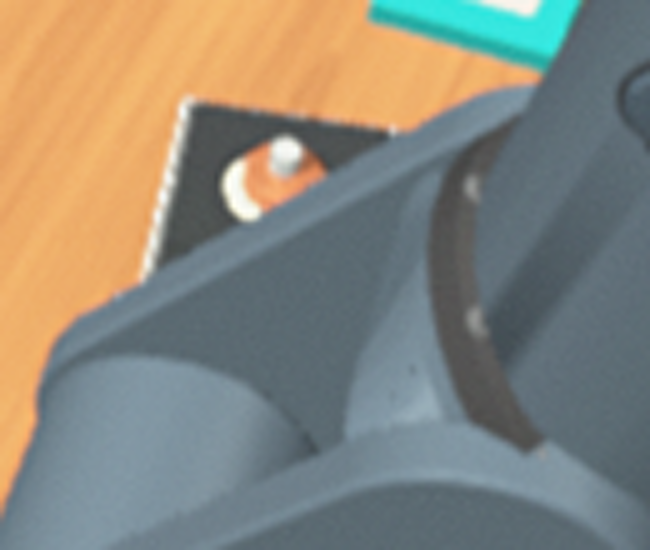

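Emit:
{"method": "step_arm", "body": {
  "commands": [
    [0.03,-0.001,-0.002,0],
    [0.055,-0.001,-0.002,0],
    [0.077,-0.001,-0.002,0],
    [0.077,-0.001,-0.002,0],
    [0.077,-0.001,-0.002,0],
    [0.077,-0.001,-0.002,0]
  ]
}}

```text
t: 9.45
tcp_pos: [0.4753, 0.1667, 0.0043]
tool_rot: [0.39, 0.585, -0.388, 0.596]
force: [-0.1, -0.3, -0.1]
finger_gap: 0.991
```

```bash
python3 go.py .4746 .1677 .004
```

```text
t 9.45 tcp [0.4753 0.1667 0.0043] yaw -66.7 q [ 0.12  0.76  1.89 -0.02  0.47  1.3 ] F [-0.1 -0.3 -0.1] gap 84.6
shift [ 0.0002 -0.0003 -0.0012] turn 0
tilt deg [ 0.82 -0.31]
```

Emit:
{"method": "step_arm", "body": {
  "commands": [
    [0,0,0,0],
    [0,0,0,0],
    [0,0,0,0],
    [0,0,0,0],
    [0,0,0,0],
    [0,0,0,0]
  ],
  "jaw": 0,
  "grip_force": 50
}}

```text
t: 9.95
tcp_pos: [0.4763, 0.1668, 0.0063]
tool_rot: [0.391, 0.585, -0.387, 0.597]
force: [-1.3, -1.5, 9.3]
finger_gap: 0.628
```

Emit:
{"method": "step_arm", "body": {
  "commands": [
    [-0.02,0,0,0],
    [-0.04,0,0,0],
    [-0.06,0,0,0],
    [-0.08,0,0,0],
    [-0.08,0,0,0],
    [-0.08,0,0,0],
    [-0.08,0,0,0]
  ]
}}

```text
t: 10.53
tcp_pos: [0.4746, 0.1672, 0.0864]
tool_rot: [0.391, 0.585, -0.387, 0.597]
force: [-0.4, -0.9, -0.9]
finger_gap: 0.619
```

```bash
python3 go.py .5588 -.2068 .085; python3 snap.py 7 140,210,300,330 280,300,400,400
```

```text
t 10.53 tcp [0.4746 0.1672 0.0864] yaw -66.7 q [ 0.12  0.6   1.87 -0.01  0.66  1.29] F [-0.4 -0.9 -0.9] gap 52.9
shift [ 0.0047 -0.0708  0.3768] turn 0
tilt deg [ 1.01 -0.29]
```

View pics/c7.png

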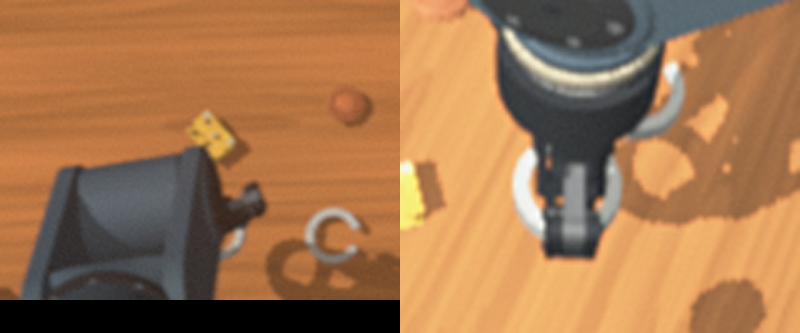

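The ring is held, but the 9 N upward reading says the tips were on the bench. I'll set it back down and regrip about 6 mm higher so the fingers clear the insert.

Emit:
{"method": "step_arm", "body": {
  "commands": [
    [0.03,0,0,0],
    [0.055,0,0,0],
    [0.075,0,0,0],
    [0.079,0,0,0],
    [0.079,0,0,0],
    [0.079,0,0,0]
  ]
}}

```text
t: 11.13
tcp_pos: [0.4748, 0.1666, 0.0058]
tool_rot: [0.39, 0.586, -0.388, 0.596]
force: [-0.2, -1.9, -0.4]
finger_gap: 0.62
```

Emit:
{"method": "step_arm", "body": {
  "commands": [
    [-0.001,0,0,0],
    [-0.003,0,0,0],
    [-0.006,0,0,0],
    [-0.007,0,0,0],
    [-0.007,0,0,0],
    [-0.007,0,0,0]
  ],
  "jaw": 0.075
}}

```text
t: 11.63
tcp_pos: [0.4749, 0.1667, 0.0132]
tool_rot: [0.39, 0.585, -0.388, 0.596]
force: [0.2, -0.0, -0.0]
finger_gap: 0.879
```

Emit:
{"method": "step_arm", "body": {
  "commands": [
    [0,0,0,0],
    [0,0,0,0],
    [0,0,0,0],
    [0,0,0,0],
    [0,0,0,0]
  ],
  "jaw": 0
}}

```text
t: 12.05
tcp_pos: [0.474, 0.168, 0.0141]
tool_rot: [0.391, 0.586, -0.388, 0.595]
force: [-2.6, 7.6, 12.4]
finger_gap: 0.167
```

Emit:
{"method": "step_arm", "body": {
  "commands": [
    [-0.02,0,0,0],
    [-0.04,0,0,0],
    [-0.06,0,0,0],
    [-0.08,0,0,0],
    [-0.08,0,0,0],
    [-0.08,0,0,0],
    [-0.08,0,0,0]
  ]
}}

```text
t: 12.63
tcp_pos: [0.4725, 0.1682, 0.0936]
tool_rot: [0.391, 0.586, -0.388, 0.595]
force: [-0.9, -0.3, 0.1]
finger_gap: 0.001
```

```bash
python3 go.py .5588 -.2068 .095; python3 snap.py 8 140,210,300,330 280,300,400,400
```

```text
t 12.63 tcp [0.4725 0.1682 0.0936] yaw -66.8 q [ 0.12  0.58  1.87 -0.01  0.68  1.29] F [-0.9 -0.3  0.1] gap 0.0
shift [ 0.0011 -0.0683  0.3787] turn 0
tilt deg [ 0.71 -0.21]
```

View pics/c8.png

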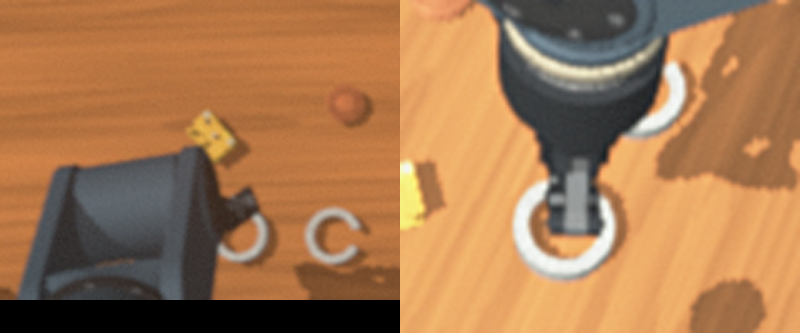

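The jaws shut empty, so that grip was too high: the tips scraped over the ring top and shifted it. The first height was right after all, because the fingertips sit about 4–5 mm back at this opening. I'll move aside and re-measure the ring.

Emit:
{"method": "step_arm", "body": {
  "commands": [
    [0,-0.03,0.04,0],
    [0,-0.05,0.08,0],
    [0,-0.05,0.12,0],
    [0,-0.05,0.16,0],
    [0,-0.05,0.16,0],
    [0,-0.05,0.16,0],
    [0,-0.05,0.16,0]
  ],
  "jaw": 0.085
}}

```text
t: 13.32
tcp_pos: [0.4881, 0.0014, 0.0929]
tool_rot: [0.391, 0.587, -0.389, 0.593]
force: [-0.5, 1.0, 0.1]
finger_gap: 0.974
```

```bash
python3 snap.py 9 200,270,280,330 280,330,380,410
python3 - <<'E'
from meas import *
for n,b in(('top',(212,280,252,326)),('side',(302,335,352,398))):
    im=cv2.imread(f"pics/{n}9.png")
    X,c=outline(im,n,b,steel,.014)
    print(n,area_c(X).round(4),cv2.minAreaRect((X[:,:2]*1e3).astype(np.float32)))
E
```

```text
top [0.4824 0.1708] ((480.0189514160156, 169.98631286621094), (28.833534240722656, 61.81707763671875), 70.45588684082031)
side [0.4774 0.1575] ((477.1797180175781, 157.5712890625), (57.30221176147461, 61.147674560546875), 24.710966110229492)
```

View pics/c9.png

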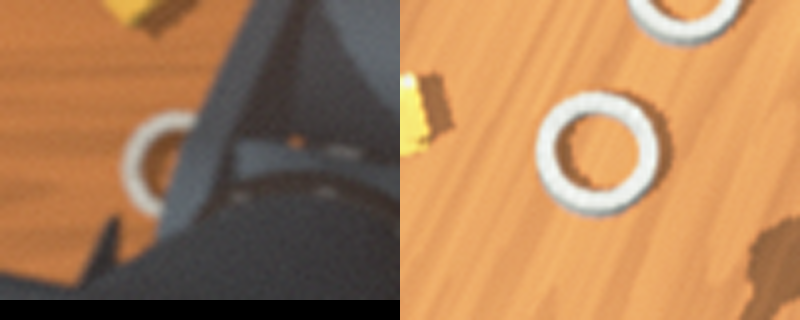

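The side view shows the whole ring flat at about (330,369) px, shifted by (+3,−12) mm to (.4777,.1558).

```bash
python3 go.py .4777 .1558 .05
```

```text
t 13.42 tcp [0.4875 0.0028 0.0932] yaw -66.8 q [-0.22  0.57  1.9  -0.    0.66  0.94] F [-0.3  0.9  0.5] gap 85.0
shift [ 0.0427  0.0511 -0.1447] turn 0
tilt deg [ 0.45 -0.16]
```

Emit:
{"method": "step_arm", "body": {
  "commands": [
    [0,0.015,-0.04,0],
    [0,0.03,-0.08,0],
    [0.02,0.051,-0.12,0],
    [0.04,0.051,-0.145,0],
    [0.043,0.051,-0.145,0],
    [0.043,0.051,-0.145,0],
    [0.043,0.051,-0.145,0]
  ]
}}

```text
t: 14.0
tcp_pos: [0.4763, 0.1572, 0.0494]
tool_rot: [0.388, 0.589, -0.388, 0.594]
force: [-0.2, -0.3, -0.3]
finger_gap: 0.995
```

```bash
python3 go.py .4777 .1558 .003
```

```text
t 14.0 tcp [0.4763 0.1572 0.0494] yaw -66.6 q [ 0.1   0.67  1.88 -0.01  0.58  1.27] F [-0.2 -0.3 -0.3] gap 85.0
shift [0.0464 0.0005 0.0016] turn 0
tilt deg [ 0.36 -0.18]
```

Emit:
{"method": "step_arm", "body": {
  "commands": [
    [0.02,0,0.002,0],
    [0.04,0,0.002,0],
    [0.046,0,0.002,0],
    [0.046,0,0.002,0],
    [0.046,0,0.002,0]
  ]
}}

```text
t: 14.42
tcp_pos: [0.4777, 0.1546, 0.0039]
tool_rot: [0.389, 0.588, -0.388, 0.593]
force: [0.5, -0.6, 0.3]
finger_gap: 0.992
```

Emit:
{"method": "step_arm", "body": {
  "commands": [
    [0,0,0,0],
    [0,0,0,0],
    [0,0,0,0],
    [0,0,0,0],
    [0,0,0,0]
  ],
  "jaw": 0
}}

```text
t: 14.83
tcp_pos: [0.4785, 0.1545, 0.0057]
tool_rot: [0.389, 0.588, -0.388, 0.594]
force: [-1.0, -2.0, 9.2]
finger_gap: 0.623
```

Emit:
{"method": "step_arm", "body": {
  "commands": [
    [-0.02,0,0,0],
    [-0.04,0,0,0],
    [-0.06,0,0,0],
    [-0.08,0,0,0],
    [-0.08,0,0,0],
    [-0.08,0,0,0],
    [-0.08,0,0,0]
  ]
}}

```text
t: 15.42
tcp_pos: [0.4774, 0.1547, 0.0856]
tool_rot: [0.389, 0.588, -0.388, 0.594]
force: [0.2, 0.4, -0.2]
finger_gap: 0.619
```

```bash
python3 go.py .5588 -.2068 .085
```

```text
t 15.42 tcp [0.4774 0.1547 0.0856] yaw -66.6 q [ 0.09  0.6   1.87 -0.01  0.67  1.26] F [ 0.2  0.4 -0.2] gap 52.9
shift [ 0.0025 -0.0686  0.3641] turn 0
tilt deg [ 0.52 -0.18]
```

Emit:
{"method": "step_arm", "body": {
  "commands": [
    [0,-0.069,0.364,0],
    [0,-0.069,0.364,0],
    [0,-0.069,0.364,0],
    [0,-0.069,0.364,0],
    [0,-0.069,0.364,0],
    [0,-0.069,0.364,0],
    [0,-0.069,0.364,0],
    [0,-0.069,0.364,0]
  ]
}}

```text
t: 16.08
tcp_pos: [0.5494, -0.1723, 0.0857]
tool_rot: [0.389, 0.589, -0.388, 0.593]
force: [1.2, 0.0, -1.1]
finger_gap: 0.622
```

```bash
python3 go.py .5588 -.2068 .06
```

```text
t 16.08 tcp [ 0.5494 -0.1723  0.0857] yaw -66.7 q [-0.5   0.66  1.68  0.    0.79  0.66] F [ 1.2  0.  -1.1] gap 53.1
shift [ 0.0258 -0.0051  0.0353] turn 0
tilt deg [ 0.35 -0.08]
```

Emit:
{"method": "step_arm", "body": {
  "commands": [
    [0.01,-0.005,0.035,0],
    [0.026,-0.005,0.035,0],
    [0.026,-0.005,0.035,0],
    [0.026,-0.005,0.035,0],
    [0.026,-0.005,0.035,0],
    [0.026,-0.005,0.035,0]
  ]
}}

```text
t: 16.58
tcp_pos: [0.5584, -0.2049, 0.0599]
tool_rot: [0.389, 0.589, -0.387, 0.593]
force: [-0.6, 0.4, -1.0]
finger_gap: 0.621
```

```bash
python3 snap.py 10 340,200,470,320 330,150,430,250;python3 go.py .5588 -.2068 .0175
python3 - <<'E'
from meas import *
# expected pixel of ring centre / pocket centre in side view
print(proj('side',[.5588,-.2068,.011]),proj('side',[.5588,-.2068,.061]))
E
```

```text
t 16.68 tcp [ 0.5589 -0.2053  0.0604] yaw -66.6 q [-0.54  0.72  1.64  0.    0.77  0.62] F [-0.4  0.3  0.1] gap 53.4
shift [ 0.0429 -0.0009  0.0012] turn 0
tilt deg [ 0.37 -0.09]
[359.33871259 219.01808035] [361.06298197 204.80044045]
```

View pics/c10.png

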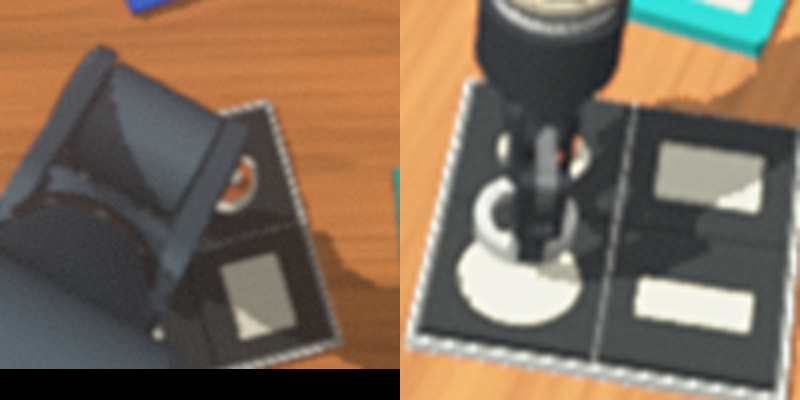

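The ring shows at (361,204.5) in the side view against an expected (361.1,204.8), so it is centred. Lowering.

Emit:
{"method": "step_arm", "body": {
  "commands": [
    [0.02,-0.001,0.001,0],
    [0.035,-0.001,0.001,0],
    [0.0425,-0.001,0.001,0],
    [0.0425,-0.001,0.001,0],
    [0.0425,-0.001,0.001,0]
  ]
}}

```text
t: 17.1
tcp_pos: [0.5589, -0.2062, 0.0182]
tool_rot: [0.389, 0.589, -0.387, 0.594]
force: [0.0, -0.8, -0.4]
finger_gap: 0.62
```

```bash
python3 go.py .5588 -.2068 .0175
```

```text
t 17.1 tcp [ 0.5589 -0.2062  0.0182] yaw -66.5 q [-0.54  0.79  1.65  0.    0.69  0.62] F [ 0.  -0.8 -0.4] gap 53.0
shift [ 0.0007 -0.0003  0.0005] turn 0
tilt deg [ 0.38 -0.1 ]
```

Emit:
{"method": "step_arm", "body": {
  "commands": [
    [0.0015,0,0,0],
    [0.0015,0,0,0],
    [0.0015,0,0,0]
  ]
}}

```text
t: 17.35
tcp_pos: [0.5591, -0.2061, 0.0171]
tool_rot: [0.389, 0.589, -0.387, 0.594]
force: [-0.1, -0.6, -1.0]
finger_gap: 0.625
```

Emit:
{"method": "step_arm", "body": {
  "commands": [
    [0,0,0,0],
    [0,0,0,0],
    [0,0,0,0],
    [0,0,0,0]
  ],
  "jaw": 0.075
}}

```text
t: 17.68
tcp_pos: [0.5592, -0.2063, 0.0172]
tool_rot: [0.389, 0.589, -0.387, 0.594]
force: [-0.6, -0.1, -0.1]
finger_gap: 0.878
```

Emit:
{"method": "step_arm", "body": {
  "commands": [
    [-0.02,0,0,0],
    [-0.05,0,0,0],
    [-0.08,0,0,0],
    [-0.08,0,0,0],
    [-0.08,0,0,0],
    [-0.08,0,0,0]
  ]
}}

```text
t: 18.18
tcp_pos: [0.5581, -0.2058, 0.097]
tool_rot: [0.389, 0.589, -0.387, 0.594]
force: [0.3, 0.1, 0.3]
finger_gap: 0.876
```

```bash
python3 go.py .580 .186 .1 -50; python3 snap.py 11 340,200,470,320 330,150,430,250
```

```text
t 18.18 tcp [ 0.5581 -0.2058  0.097 ] yaw -66.5 q [-0.54  0.66  1.62  0.    0.85  0.62] F [0.3 0.1 0.3] gap 74.8
shift [-0.0036  0.1762 -0.3507] turn -0.288
tilt deg [ 0.39 -0.11]
```

View pics/c11.png

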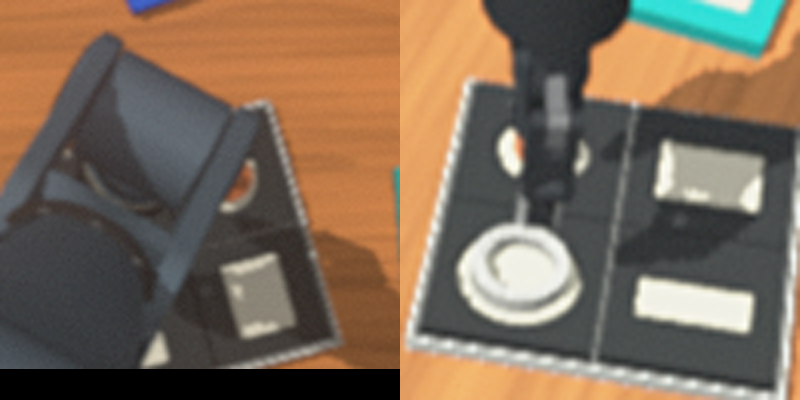

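The ring lies flat in its pocket. Next the movement.

Emit:
{"method": "step_arm", "body": {
  "commands": [
    [0,0.176,-0.351,-0.29],
    [0,0.176,-0.351,-0.29],
    [0,0.176,-0.351,-0.29],
    [0,0.176,-0.351,-0.29],
    [0,0.176,-0.351,-0.29],
    [0,0.176,-0.351,-0.29],
    [0,0.176,-0.351,-0.29],
    [0,0.176,-0.351,-0.29]
  ],
  "jaw": 0.06
}}

```text
t: 18.95
tcp_pos: [0.5748, 0.1287, 0.0944]
tool_rot: [0.298, 0.64, -0.298, 0.642]
force: [0.2, 0.5, -0.9]
finger_gap: 0.702
```

```bash
python3 go.py .580 .186 .07 -50
```

```text
t 18.95 tcp [0.5748 0.1287 0.0944] yaw -49.9 q [ 0.03  0.66  1.64 -0.    0.84  0.9 ] F [ 0.2  0.5 -0.9] gap 59.9
shift [ 0.0243  0.0408 -0.0405] turn 0.001
tilt deg [ 0.1  -0.05]
```

Emit:
{"method": "step_arm", "body": {
  "commands": [
    [0.01,0.041,-0.041,0],
    [0.024,0.041,-0.041,0],
    [0.024,0.041,-0.041,0],
    [0.024,0.041,-0.041,0],
    [0.024,0.041,-0.041,0],
    [0.024,0.041,-0.041,0]
  ]
}}

```text
t: 19.45
tcp_pos: [0.5799, 0.1851, 0.0702]
tool_rot: [0.299, 0.64, -0.299, 0.641]
force: [-0.5, -0.3, 0.7]
finger_gap: 0.699
```

```bash
python3 go.py .580 .186 .007 -50; python3 snap.py 12 180,220,280,300 230,310,330,400
```

```text
t 19.45 tcp [0.5799 0.1851 0.0702] yaw -50.0 q [ 0.13  0.72  1.6  -0.    0.82  1.  ] F [-0.5 -0.3  0.7] gap 59.7
shift [ 0.0632  0.0007 -0.0007] turn -0.0
tilt deg [ 0.07 -0.07]
```

View pics/c12.png

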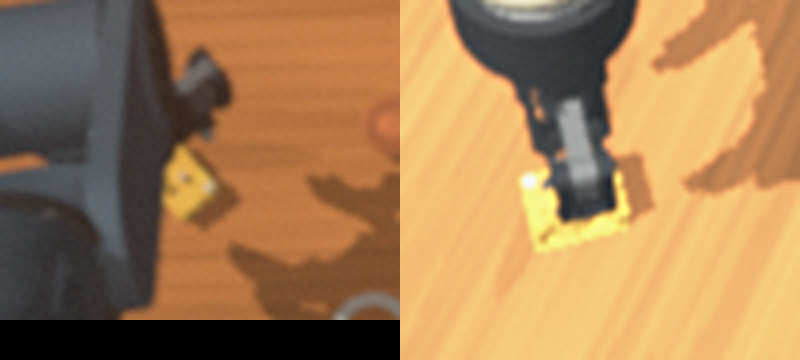

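Emit:
{"method": "step_arm", "body": {
  "commands": [
    [0.03,0.001,-0.001,0],
    [0.05,0.001,-0.001,0],
    [0.0625,0.001,-0.001,0],
    [0.0625,0.001,-0.001,0],
    [0.0625,0.001,-0.001,0],
    [0.0625,0.001,-0.001,0]
  ]
}}

```text
t: 20.05
tcp_pos: [0.5814, 0.1861, 0.0092]
tool_rot: [0.3, 0.639, -0.299, 0.642]
force: [0.2, -1.0, -0.4]
finger_gap: 0.701
```

Emit:
{"method": "step_arm", "body": {
  "commands": [
    [0,0,0,0],
    [0,0,0,0],
    [0,0,0,0],
    [0,0,0,0],
    [0,0,0,0]
  ],
  "jaw": 0
}}

```text
t: 20.47
tcp_pos: [0.5826, 0.1863, 0.0108]
tool_rot: [0.3, 0.638, -0.298, 0.643]
force: [-0.2, 0.7, 6.7]
finger_gap: 0.352
```

Emit:
{"method": "step_arm", "body": {
  "commands": [
    [-0.02,0,0,0],
    [-0.04,0,0,0],
    [-0.06,0,0,0],
    [-0.08,0,0,0],
    [-0.08,0,0,0],
    [-0.08,0,0,0],
    [-0.08,0,0,0]
  ]
}}

```text
t: 21.05
tcp_pos: [0.5814, 0.1862, 0.0903]
tool_rot: [0.3, 0.639, -0.298, 0.643]
force: [-0.2, 0.2, -0.0]
finger_gap: 0.355
```

```bash
python3 go.py .4822 -.329 .09 -77; python3 snap.py 13 180,220,280,300 230,310,330,400
```

```text
t 21.05 tcp [0.5814 0.1862 0.0903] yaw -50.1 q [ 0.13  0.69  1.59 -0.    0.86  1.  ] F [-0.2  0.2 -0. ] gap 30.4
shift [-0.     -0.4069  0.3313] turn 0.47
tilt deg [ 0.34 -0.03]
```

View pics/c13.png

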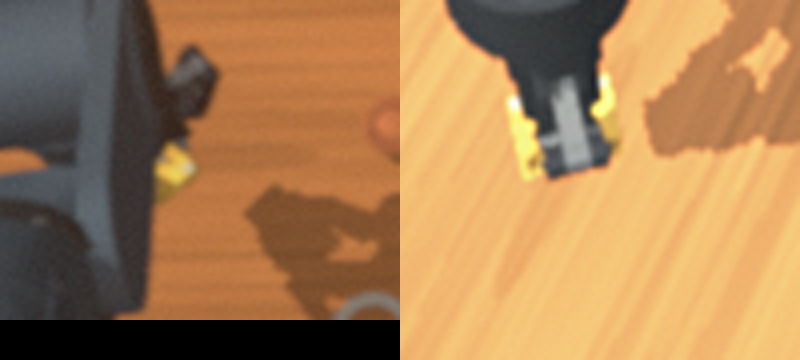

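Emit:
{"method": "step_arm", "body": {
  "commands": [
    [0,-0.407,0.331,0.47],
    [0,-0.407,0.331,0.47],
    [0,-0.407,0.331,0.47],
    [0,-0.407,0.331,0.47],
    [0,-0.407,0.331,0.47],
    [0,-0.407,0.331,0.47],
    [0,-0.407,0.331,0.47],
    [0,-0.407,0.331,0.47]
  ]
}}

```text
t: 21.82
tcp_pos: [0.5168, -0.1424, 0.0887]
tool_rot: [0.441, 0.553, -0.44, 0.554]
force: [1.2, -0.1, -0.0]
finger_gap: 0.349
```

```bash
python3 go.py .4822 -.329 .09 -77
```

```text
t 21.82 tcp [ 0.5168 -0.1424  0.0887] yaw -77.0 q [-0.48  0.62  1.78  0.    0.74  0.86] F [ 1.2 -0.1 -0. ] gap 29.8
shift [-0.0014 -0.0757  0.1741] turn 0.0
tilt deg [0.12 0.02]
```

Emit:
{"method": "step_arm", "body": {
  "commands": [
    [0,-0.076,0.174,0],
    [0,-0.076,0.174,0],
    [0,-0.076,0.174,0],
    [0,-0.076,0.174,0],
    [0.02,-0.076,0.174,0],
    [0.025,-0.076,0.174,0],
    [0.025,-0.076,0.174,0],
    [0.025,-0.076,0.174,0]
  ]
}}

```text
t: 22.48
tcp_pos: [0.4808, -0.3276, 0.0621]
tool_rot: [0.441, 0.554, -0.439, 0.552]
force: [-0.3, 1.1, -0.9]
finger_gap: 0.357
```

```bash
python3 snap.py 14 340,200,470,320 330,150,430,250;python3 go.py .4822 -.329 .023 -77
python3 - <<'E'
from meas import *
print([proj('side',[.4822,-.329,z]) for z in(.011,.054,.072)])
E
```

```text
t 22.58 tcp [ 0.4819 -0.3273  0.0633] yaw -76.9 q [-0.79  0.71  1.67  0.    0.77  0.55] F [-0.8  0.6  0.5] gap 30.1
shift [ 0.0403 -0.0001  0.0018] turn 0.002
tilt deg [0.06 0.1 ]
[array([407.10528266, 194.08142416]), array([409.95765391, 181.67032176]), array([411.20332229, 176.25022865])]
```

View pics/c14.png

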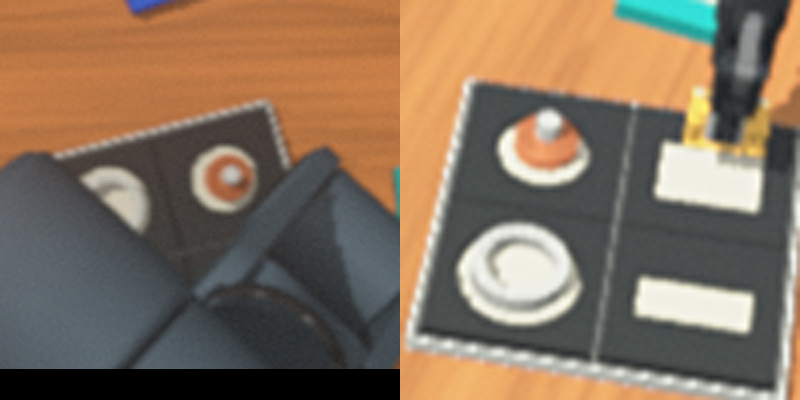

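The capsule and ring both sit inside their pockets. The movement is at about (411.7,181) px, as expected, and square to its pocket. Lowering.

Emit:
{"method": "step_arm", "body": {
  "commands": [
    [0.02,0,0.002,0],
    [0.035,0,0.002,0],
    [0.0405,0,0.002,0],
    [0.0405,0,0.002,0],
    [0.0405,0,0.002,0],
    [0.0405,0,0.002,0]
  ]
}}

```text
t: 23.08
tcp_pos: [0.483, -0.3287, 0.0235]
tool_rot: [0.44, 0.554, -0.439, 0.554]
force: [0.2, -1.1, 0.1]
finger_gap: 0.357
```

Emit:
{"method": "step_arm", "body": {
  "commands": [
    [0.0005,0,0,0],
    [0.0005,0,0,0]
  ]
}}

```text
t: 23.25
tcp_pos: [0.4834, -0.3287, 0.0236]
tool_rot: [0.44, 0.554, -0.439, 0.555]
force: [0.7, -0.1, -0.3]
finger_gap: 0.356
```

Emit:
{"method": "step_arm", "body": {
  "commands": [
    [0,0,0,0],
    [0,0,0,0],
    [0,0,0,0],
    [0,0,0,0]
  ],
  "jaw": 0.055
}}

```text
t: 23.58
tcp_pos: [0.4834, -0.3288, 0.0237]
tool_rot: [0.44, 0.553, -0.439, 0.555]
force: [-0.0, 0.8, -0.2]
finger_gap: 0.642
```

Emit:
{"method": "step_arm", "body": {
  "commands": [
    [-0.02,0,0,0],
    [-0.05,0,0,0],
    [-0.08,0,0,0],
    [-0.08,0,0,0],
    [-0.08,0,0,0],
    [-0.08,0,0,0]
  ]
}}

```text
t: 24.08
tcp_pos: [0.4828, -0.3285, 0.1034]
tool_rot: [0.44, 0.554, -0.439, 0.555]
force: [-0.3, 0.1, -0.9]
finger_gap: 0.646
```

```bash
python3 go.py .463 .3175 .1 23.5; python3 snap.py 15 340,200,470,320 330,150,430,250
```

```text
t 24.08 tcp [ 0.4828 -0.3285  0.1034] yaw -76.8 q [-0.79  0.64  1.65  0.    0.85  0.55] F [-0.3  0.1 -0.9] gap 55.1
shift [ 0.0038  0.128  -0.6335] turn -1.751
tilt deg [0.12 0.04]
```

View pics/c15.png

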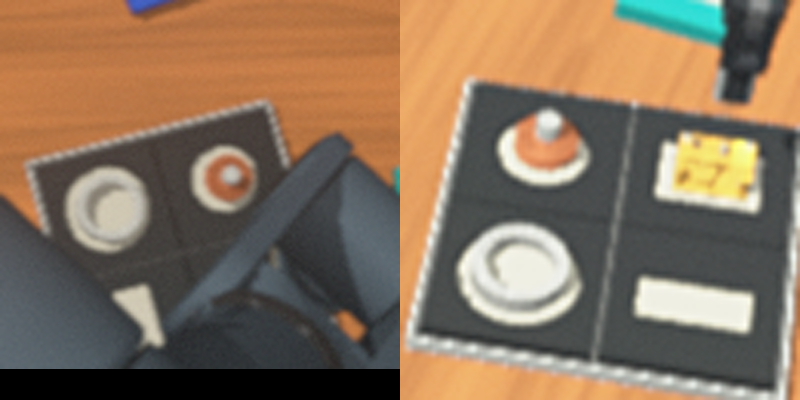

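The movement is in its pocket, right way up. Last is the connector.

Emit:
{"method": "step_arm", "body": {
  "commands": [
    [0,0.128,-0.633,-1.75],
    [0,0.128,-0.633,-1.75],
    [0,0.128,-0.633,-1.75],
    [0,0.128,-0.633,-1.75],
    [0,0.128,-0.633,-1.75],
    [0,0.128,-0.633,-1.75],
    [0,0.128,-0.633,-1.75],
    [0,0.128,-0.633,-1.75]
  ],
  "jaw": 0.045
}}

```text
t: 24.85
tcp_pos: [0.4713, 0.0063, 0.1026]
tool_rot: [0.119, 0.698, -0.117, 0.697]
force: [1.6, 0.2, -0.1]
finger_gap: 0.53
```

```bash
python3 go.py .4638 .3165 .08 23.5
```

```text
t 24.85 tcp [0.4713 0.0063 0.1026] yaw -19.2 q [-0.23  0.54  1.93  0.    0.67  0.11] F [ 1.6  0.2 -0.1] gap 45.2
shift [ 0.0234  0.2904 -0.1091] turn -0.745
tilt deg [-0.05  0.15]
```

Emit:
{"method": "step_arm", "body": {
  "commands": [
    [0,0.29,-0.109,-0.745],
    [0,0.29,-0.109,-0.745],
    [0,0.29,-0.109,-0.745],
    [0,0.29,-0.109,-0.745],
    [0,0.29,-0.109,-0.745],
    [0,0.29,-0.109,-0.745],
    [0,0.29,-0.109,-0.745],
    [0.02,0.29,-0.109,-0.745]
  ]
}}

```text
t: 25.52
tcp_pos: [0.4653, 0.3215, 0.0849]
tool_rot: [-0.143, 0.69, 0.147, 0.694]
force: [0.9, 0.1, 0.1]
finger_gap: 0.531
```

Emit:
{"method": "step_arm", "body": {
  "commands": [
    [0,0,0,0],
    [0,0,0,0],
    [0,0,0,0]
  ]
}}

```text
t: 25.77
tcp_pos: [0.4646, 0.3206, 0.0841]
tool_rot: [-0.144, 0.691, 0.147, 0.694]
force: [0.1, -0.4, 0.8]
finger_gap: 0.533
```

```bash
python3 go.py .4638 .3165 .05 23.5
```

```text
t 25.77 tcp [0.4646 0.3206 0.0841] yaw 23.7 q [ 0.4   0.66  1.71  0.    0.77 -0.01] F [ 0.1 -0.4  0.8] gap 45.5
shift [ 0.0341 -0.0035 -0.0025] turn 0.004
tilt deg [0.19 0.28]
```

Emit:
{"method": "step_arm", "body": {
  "commands": [
    [0.015,-0.0035,-0.0025,0],
    [0.034,-0.0035,-0.0025,0],
    [0.034,-0.0035,-0.0025,0],
    [0.034,-0.0035,-0.0025,0],
    [0.034,-0.0035,-0.0025,0]
  ]
}}

```text
t: 26.18
tcp_pos: [0.4645, 0.3156, 0.0509]
tool_rot: [-0.143, 0.69, 0.146, 0.694]
force: [0.2, 0.9, 0.1]
finger_gap: 0.529
```

```bash
python3 go.py .4638 .3165 .006 23.5; python3 snap.py 16 130,270,230,350 250,400,350,480; python3 -c "
from h import *
print(proj('top',[.4638,.3165,.014]),proj('side',[.4638,.3165,.014]))"
```

```text
t 26.18 tcp [0.4645 0.3156 0.0509] yaw 23.6 q [ 0.4   0.71  1.73  0.    0.7  -0.02] F [0.2 0.9 0.1] gap 45.2
shift [ 0.0449  0.001  -0.0005] turn 0.002
tilt deg [0.22 0.29]
[173.0257442  309.96502381] [298.39599009 452.67254779]
```

View pics/c16.png

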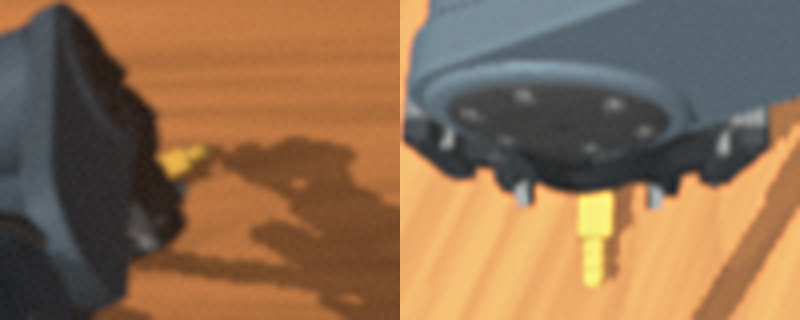

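Emit:
{"method": "step_arm", "body": {
  "commands": [
    [0.02,0.001,0,0],
    [0.035,0.001,0,0],
    [0.0435,0.001,0,0],
    [0.0435,0.001,0,0],
    [0.0435,0.001,0,0],
    [0.0435,0.001,0,0]
  ]
}}

```text
t: 26.78
tcp_pos: [0.4651, 0.3177, 0.0085]
tool_rot: [-0.143, 0.689, 0.147, 0.695]
force: [1.1, 0.3, 0.4]
finger_gap: 0.527
```

Emit:
{"method": "step_arm", "body": {
  "commands": [
    [0,0,0,0],
    [0,0,0,0],
    [0,0,0,0],
    [0,0,0,0],
    [0,0,0,0],
    [0,0,0,0]
  ],
  "jaw": 0
}}

```text
t: 27.28
tcp_pos: [0.4655, 0.3179, 0.0095]
tool_rot: [-0.143, 0.689, 0.147, 0.695]
force: [-0.7, -0.2, 6.2]
finger_gap: 0.138
```

Emit:
{"method": "step_arm", "body": {
  "commands": [
    [-0.02,0,0,0],
    [-0.04,0,0,0],
    [-0.06,0,0,0],
    [-0.08,0,0,0],
    [-0.08,0,0,0],
    [-0.08,0,0,0],
    [-0.08,0,0,0]
  ]
}}

```text
t: 27.87
tcp_pos: [0.4644, 0.3171, 0.0889]
tool_rot: [-0.143, 0.689, 0.147, 0.695]
force: [-0.6, -0.0, -1.1]
finger_gap: 0.137
```

```bash
python3 go.py .4574 -.2300 .09 -77; python3 snap.py 17 130,270,230,350 230,360,350,480
```

```text
t 27.87 tcp [0.4644 0.3171 0.0889] yaw 23.7 q [ 0.4   0.65  1.71  0.    0.77 -0.02] F [-0.6 -0.  -1.1] gap 11.7
shift [-0.0045 -0.4983 -0.2259] turn 1.757
tilt deg [0.38 0.36]
```

View pics/c17.png

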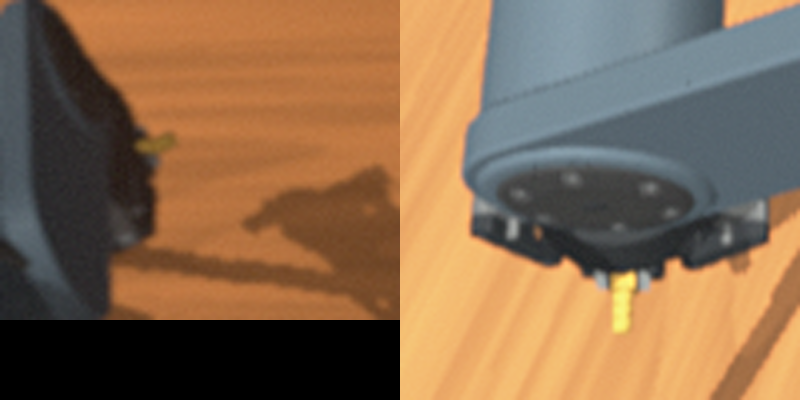

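Emit:
{"method": "step_arm", "body": {
  "commands": [
    [0,-0.498,-0.226,1.757],
    [0,-0.498,-0.226,1.757],
    [0,-0.498,-0.226,1.757],
    [0,-0.498,-0.226,1.757],
    [0,-0.498,-0.226,1.757],
    [0,-0.498,-0.226,1.757],
    [0,-0.498,-0.226,1.757],
    [0,-0.498,-0.226,1.757]
  ]
}}

```text
t: 28.63
tcp_pos: [0.459, -0.0177, 0.0859]
tool_rot: [0.209, 0.675, -0.204, 0.677]
force: [0.5, -0.0, -0.4]
finger_gap: 0.14
```

```bash
python3 go.py .4574 -.23 .09 -77
```

```text
t 28.63 tcp [ 0.459  -0.0177  0.0859] yaw -34.0 q [-0.29  0.57  1.97  0.01  0.6   0.3 ] F [ 0.5 -0.  -0.4] gap 11.9
shift [-0.0055 -0.1769  0.1174] turn 0.751
tilt deg [0.25 0.36]
```

Emit:
{"method": "step_arm", "body": {
  "commands": [
    [0,-0.177,0.117,0.75],
    [0,-0.177,0.117,0.75],
    [0,-0.177,0.117,0.75],
    [0,-0.177,0.117,0.75],
    [0,-0.177,0.117,0.75],
    [0,-0.177,0.117,0.75],
    [0,-0.177,0.117,0.75],
    [0,-0.177,0.117,0.75]
  ]
}}

```text
t: 29.3
tcp_pos: [0.4559, -0.2294, 0.0835]
tool_rot: [0.442, 0.555, -0.437, 0.552]
force: [-0.8, 0.1, 0.5]
finger_gap: 0.139
```

Emit:
{"method": "step_arm", "body": {
  "commands": [
    [0.02,0,0,0],
    [0.025,0,0,0],
    [0.025,0,0,0],
    [0.025,0,0,0]
  ]
}}

```text
t: 29.63
tcp_pos: [0.4555, -0.2274, 0.0581]
tool_rot: [0.442, 0.557, -0.436, 0.552]
force: [-0.5, -0.5, -0.5]
finger_gap: 0.136
```

```bash
python3 go.py .4574 -.23 .0215 -77; python3 snap.py 18 340,200,470,320 330,150,430,250; python3 -c "
from h import *
print(proj('side',[.4574,-.23,.065]))"
```

```text
t 29.63 tcp [ 0.4555 -0.2274  0.0581] yaw -76.7 q [-0.69  0.66  1.85  0.01  0.63  0.64] F [-0.5 -0.5 -0.5] gap 11.6
shift [0.0366 0.0012 0.0034] turn 0.005
tilt deg [0.   0.58]
[407.68905078 210.87378479]
```

View pics/c18.png

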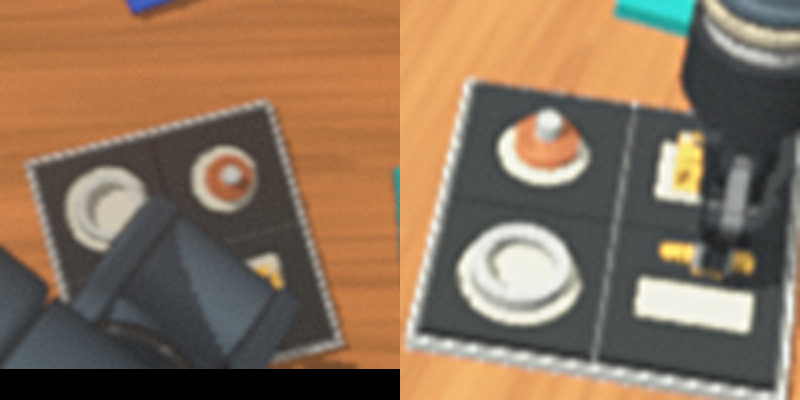

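The connector is parallel to the slot and centred (midpoint about 406.5 px, where 407 was expected). Lowering.

Emit:
{"method": "step_arm", "body": {
  "commands": [
    [0.015,0.001,0.003,0],
    [0.03,0.001,0.003,0],
    [0.037,0.001,0.003,0],
    [0.037,0.001,0.003,0],
    [0.037,0.001,0.003,0],
    [0.037,0.001,0.003,0]
  ]
}}

```text
t: 30.23
tcp_pos: [0.4582, -0.2308, 0.0224]
tool_rot: [0.442, 0.555, -0.436, 0.553]
force: [-0.3, -0.4, -0.9]
finger_gap: 0.138
```

```bash
python3 go.py .4574 -.23 .0215 -77
```

```text
t 30.23 tcp [ 0.4582 -0.2308  0.0224] yaw -76.8 q [-0.69  0.73  1.86  0.01  0.56  0.64] F [-0.3 -0.4 -0.9] gap 11.8
shift [ 0.0009 -0.0006 -0.001 ] turn 0.004
tilt deg [0.15 0.46]
```

Emit:
{"method": "step_arm", "body": {
  "commands": [
    [0.0015,0,-0.001,0],
    [0.0015,0,-0.001,0],
    [0.0015,0,-0.001,0]
  ]
}}

```text
t: 30.48
tcp_pos: [0.458, -0.2299, 0.0214]
tool_rot: [0.442, 0.555, -0.436, 0.553]
force: [1.0, -0.1, 0.1]
finger_gap: 0.141
```

Emit:
{"method": "step_arm", "body": {
  "commands": [
    [0,0,0,0],
    [0,0,0,0],
    [0,0,0,0],
    [0,0,0,0]
  ],
  "jaw": 0.035
}}

```text
t: 30.82
tcp_pos: [0.4581, -0.2299, 0.0214]
tool_rot: [0.442, 0.555, -0.436, 0.554]
force: [-0.1, -0.2, -0.0]
finger_gap: 0.41
```

Emit:
{"method": "step_arm", "body": {
  "commands": [
    [-0.02,0,0,0],
    [-0.05,0,0,0],
    [-0.09,0,0,0],
    [-0.12,0,0,0],
    [-0.12,0,0,0],
    [-0.12,0,0,0]
  ]
}}

```text
t: 31.32
tcp_pos: [0.4587, -0.2316, 0.1433]
tool_rot: [0.442, 0.553, -0.436, 0.555]
force: [0.8, -0.0, -0.3]
finger_gap: 0.413
```

Emit:
{"method": "step_arm", "body": {
  "commands": [
    [0,0.03,-0.04,0],
    [0,0.05,-0.08,0],
    [0,0.05,-0.12,0],
    [0,0.05,-0.16,0],
    [0,0.05,-0.2,0],
    [0,0.05,-0.24,0],
    [0,0.05,-0.25,0],
    [0,0.05,-0.25,0]
  ]
}}

```text
t: 31.98
tcp_pos: [0.4464, 0.0268, 0.1428]
tool_rot: [0.439, 0.557, -0.436, 0.554]
force: [-0.1, -0.6, -0.7]
finger_gap: 0.412
```

```bash
python3 snap.py 19 340,220,460,340 330,150,450,260
```

```text
(no output)
```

View pics/c19.png

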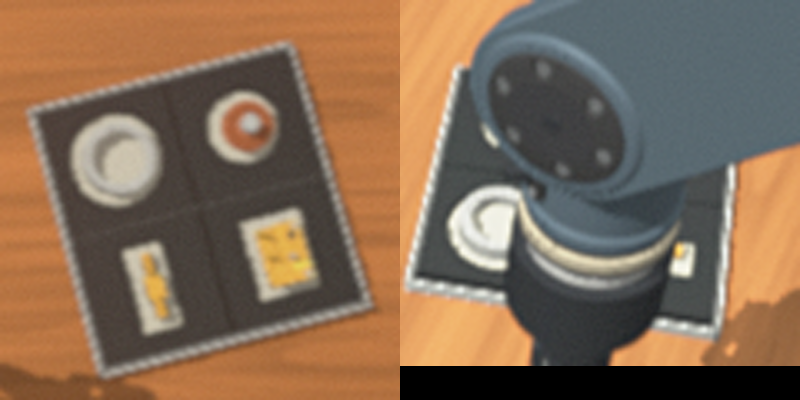

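View pics/top19.png

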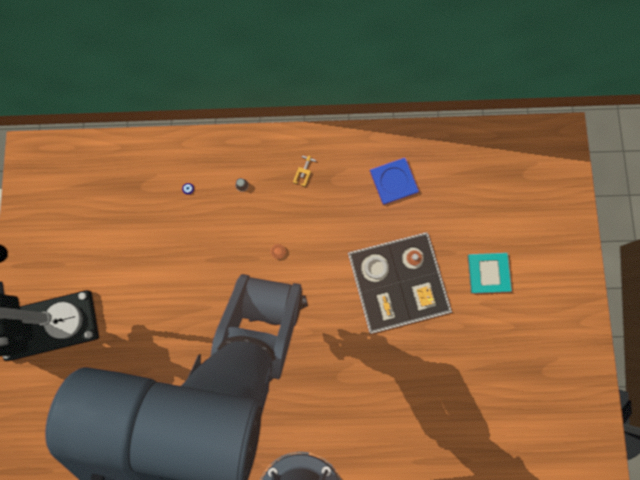

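All four parts are in their pockets in the top view. I'll move the arm on once more for a clear side view and to see the broken bezel.

Emit:
{"method": "step_arm", "body": {
  "commands": [
    [-0.02,0,-0.04,0],
    [-0.04,0,-0.08,0],
    [-0.05,0,-0.12,0],
    [-0.05,0,-0.16,0],
    [-0.05,0,-0.2,0],
    [-0.05,0,-0.24,0],
    [-0.05,0,-0.24,0],
    [-0.05,0,-0.24,0]
  ]
}}

```text
t: 32.75
tcp_pos: [0.3941, 0.2578, 0.1937]
tool_rot: [0.44, 0.555, -0.435, 0.556]
force: [0.5, -0.4, 0.3]
finger_gap: 0.408
```

```bash
python3 snap.py 20 220,220,340,340 330,150,450,260
```

```text
(no output)
```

View pics/c20.png

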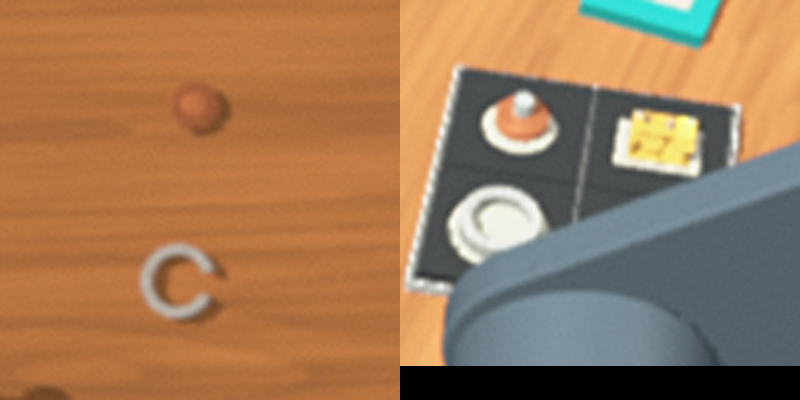

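The dead capsule and the broken bezel are where they started, at (280,252) and (274,304). The kit parts are flat in their pockets, so I'll hand in.

Emit:
{"method": "step_arm", "body": {
  "commands": [
    [0,0,0,0],
    [0,0,0,0],
    [0,0,0,0]
  ]
}}

```text
t: 33.1
tcp_pos: [0.3954, 0.2542, 0.1935]
tool_rot: [0.442, 0.553, -0.438, 0.554]
force: [1.1, 0.6, -0.9]
finger_gap: 0.411
```

```bash
python3 -c "
from station import manip
print(manip.sign_off())"
```

```text
the job is handed in; nothing more can be done
None
```

I placed the stemmed capsule, the unbroken bezel, the movement and the connector in their pockets, in that order, and handed in at about 33 s. One grasp failed: I regripped the bezel too high, the jaws shut empty and it slid about 12 mm. I measured it again and the next grasp held.

- **Parts in the tray:** the last pictures show all four parts within their pockets. The capsule's stem is up and the movement is right way up.
- **Left alone:** the dead capsule and the broken bezel lie where they were.
- **Forces:** the highest I read at the end of any move was about 15 N, during the failed grasp.
- **Not fully checked:** the arm hid the connector in the last side view, so only the top view confirms its final pose.

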